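# Click the painting turntable round to the log goblin

### The job

With a fingertip on the knurled knob in the middle of the painting turntable, turn it until it clicks into its next detent and the goblin carrying a long log crosswise stands at the bent wire index post, ready to be painted next. Turn by fingertip friction on the knob alone and then let go: the goblins stay standing on their places on the platter, untouched and not lifted, the platter itself is not touched, and the other things on the desk stay put.

Things in the scene. Friction and masses are not known exactly. Their poses are not given: they have to be found in the camera images.
- knob_top (a point): Centre of the flat top of the turntable's knurled aluminium knob, on the turning axis, 114 mm above the desk. The knob is a drum 90 mm across and 22 mm tall (too wide to pinch), on a 28 mm column; it turns with the platter about a vertical axis and gives no way downwards. It is the highest part of the turntable.
- carousel (a joint): Angle of knob and platter together, rad, anticlockwise seen from above; 0 at the start. Detents (clicks) at -1.571, 0 and +1.571, stops at +-1.85. Some 0.04 N m (plus drag when fast) takes it out of a detent: press down with about 4 to 8 N at 32 mm from the axis and sweep the fingertip in an arc; past half-way the detent draws it on into the next detent.
- turntable: The painting turntable: fixed steel drum base (196 mm across), black round platter (210 mm across, upper face 46 mm above the desk) carrying four goblins a quarter turn apart, and the knob above its middle. Origin: on the axis at desk height; x points towards the index post.
- index (a point): The place beside the index post: a point on the fixed base, 82 mm from the axis towards the post, 46 mm above the desk (platter's upper face). The index post is a bent steel wire 7 mm thick and 86 mm tall on a tongue of the base 130 mm from the axis, its top bent inwards.
- goblin_log: A 40 mm goblin of grey primed plastic glued on a steel bottle cap (31 mm across, 6 mm high), loose, 30 g; origin: centre of the cap's underside, z up, x the way it faces. The one carrying a thick log level across its chest: 80 mm long, 11 mm thick, overhanging the cap on both sides, 24 mm above the cap's underside. At the start it stands one place, a quarter turn, to either side of the index post.
- goblin_shield: A 40 mm goblin of grey primed plastic glued on a steel bottle cap (31 mm across, 6 mm high), loose, 30 g; origin: centre of the cap's underside, z up, x the way it faces. The one with a round shield in front; starts opposite the log carrier.
- goblin_club: A 40 mm goblin of grey primed plastic glued on a steel bottle cap (31 mm across, 6 mm high), loose, 30 g; origin: centre of the cap's underside, z up, x the way it faces. The one with a raised short club; starts at the index post.
- goblin_crouch: A 40 mm goblin of grey primed plastic glued on a steel bottle cap (31 mm across, 6 mm high), loose, 30 g; origin: centre of the cap's underside, z up, x the way it faces. The crouching one with a bag on its back, 34 mm tall; starts on the side away from the index post.
- pin_vice: Steel pin vice, 105 mm long, 15 mm thick, lying loose on the desk beside the turntable; bystander. Origin under its middle.
- primer_pot: Small closed paint pot, 36 mm across and 36 mm tall, standing loose on the desk beside the turntable; bystander. Origin: centre of its underside.
- seat0 (a point): Seat 0 of the platter (grey ring 37 mm across, flush), centre, on the upper face 82 mm from the axis; turns with it; at the index post at the start.
- seat1 (a point): Seat 1 of the platter (grey ring 37 mm across, flush), centre, on the upper face 82 mm from the axis; turns with it; a quarter turn anticlockwise from seat 0.
- seat2 (a point): Seat 2 of the platter (grey ring 37 mm across, flush), centre, on the upper face 82 mm from the axis; turns with it; opposite seat 0.
- seat3 (a point): Seat 3 of the platter (grey ring 37 mm across, flush), centre, on the upper face 82 mm from the axis; turns with it; a quarter turn clockwise from seat 0.

How it is judged:
By the outcome, as a careful person would: the job done as asked, in the order asked, and still so for the second after the job is handed in, with the robot touching nothing.
It also fails if it takes over 32 s, if anything falls off the work surface, if the arm or the gripper's body presses on something with over 40 N, if the wrist force passes 120 N, or if a joint passes its speed limit or range.

### The arm

A 6-joint arm with a two-finger parallel gripper is mounted at the origin on the work surface. World frame = base frame: x ahead of the robot, y to its left, z up, the work surface at z = 0. Lengths are in m, angles in degrees, forces in N, time in s.
With the tool pointing down it reaches from about 0.325 to 0.75 m from the base axis. Payload 7.6 kg.
Tool frame: the origin (TCP) lies at the very end of the fingers, on their centre line; the grasp point (between the pads) lies 19 mm behind it; z points along the fingers, y is the line along which they close (so a half turn about z gives the same grasp; the last joint's range is limited). The gripper opens to 85 mm and grips with 20 to 120 N. Pads are 22 mm wide; open, the fingers measure 114 mm over their backs; the gripper's body (76 mm by 85 mm) begins 54 mm behind the grasp point. The pads swing forward as they close: fully open they stand 13 mm farther back than shut.
Start: joints at [-68.199, 2.991, 80.254, -0, 96.75, -4.028], TCP at [0.229, -0.473, 0.231] pointing down, gripper open.
Joint ranges: [-166.34, 166.34], [-52.06, 124.39], [6.96, 135.62], [-60.46, 240.46], [14.63, 156.25], [-167.68, 167.68]. Speed limits (degrees/s): [147.25, 147.25, 172.46, 180, 180, 180].

### API

Orientations are given as a 3x3 rotation matrix whose columns are the frame's x, y, z axes.
In Python, from workcell import env, optics, order gives the robot as it stands. The module is installed in compiled form; this text tells all that it offers.
- The arm moves only by the tool arm_command, never from a script. Its argument "series" is a list of rows, each a list of 3 entries, a list of its own where there are three numbers: the shift along the tool's x, y, z in units of 40 mm (1.0 is 40 mm), then the turn, a rotation vector about the tool's x, y, z in units of 1.5 rad (1.0 is 1.5 rad), then the opening, from 0 (shut) to 1 (fully open). A call has 1 to 10 rows; each row shifts and turns the commanded pose from where the row before left it, along the tool's axes as they then stand; what a row does not reach is not made up. A row lasts 1/12 s, in which the tool goes at most 41.7 mm and 7.16 degrees, less where a joint would pass 70% of its speed; a pose out of reach is approached as far as the arm can. A call with a number of a shift or a turn outside -1 to 1 is refused whole. A call with a gripper value outside its range is refused whole. The fingers move at their own pace and stop on an object; the grip force is fixed at half the most. Time passes only in rows, so rows that do not move let the fingers close. It gives the time, the measured TCP pose, the force, the opening and the grip force at its end, in the units of the state.
- env.sense(): the state, without advancing time (a new reading comes with each control period).
- optics.camera(name): name is "scene" or "side" or "wrist"; returns the picture (384x512x3 uint8, red, green, blue); there is no depth.
- optics.camera_info(name): a dict with "mtx" (3x3 intrinsics, pixels), "k1" (the pictures are not rectified: a ray, as slopes to the right and down, at radius r is drawn at 1 + k1 r^2 times it, then the intrinsics apply), "T" (4x4, takes a point from camera to world coordinates); the wrist camera has in their place "tool_from_camera" (4x4, takes a point from camera to tool coordinates, whose origin is the TCP and whose axes are the flange's). Camera axes: x right, y up, looking along -z (the intrinsics and any distortion apply to the point x, -y, -z); pixel columns grow to the right and rows downward; lengths in m; the calibration is good to about 2 mm. A picture is of the moment at which its call begins: read the wrist's pose just before it. camera_info takes no time and is no camera call.
- order.job_done(): hands the job in; it is judged then, once.
The state is a dict: "t": time; "qpos": joint angles; "dq": joint speeds; "tau": joint torques, N m; "tcp_pos": TCP position; "tcp_rot": TCP orientation; "contact_force": force on the tool from outside, world axes, zero at the start; "torque": the same for the moment, N m; "opening": opening from 0.0 (shut) to 1.0 (fully open); "grasp_force": force on a finger pad.
Only numpy, scipy, OpenCV 4.12 (cv2) and the standard library are available. Lean on these libraries where they do the work, as an engineer would, in place of code of your own. Each camera call takes 0.05 s, during which the arm holds its last target. There are 200 camera calls.

## Working session

There is one attempt and no reset: what is moved stays moved. The work goes in short steps, Python scripts to look and compute and a tool call to move; the robot and the scene stay as the last step left them, time stands still between calls to the robot, and variables do not carry over. Pictures are saved under pics/ and viewed, at most 10 in all, crops included, and the job is handed in when it is done.

Besides the shell and the picture viewer there is one more tool, called after "Emit:" as name(argument=value, ...) on one line, values as JSON. arm_command: Moves the arm, as the interface text tells. Shifts and turns lie within -1 to 1; 1 stands for 40 mm of shift or 1.5 rad of turn. Its arguments: {"type":"object","properties":{"series":{"type":"array"}},"required":["series"]}

```bash
mkdir -p pics
python3 - <<'E'
from workcell import env,optics
import cv2,numpy as np
s=env.sense(); print(s['t'],s['tcp_pos'],s['tcp_rot'],s['contact_force'])
for n in('scene','side'):
    cv2.imwrite(f'pics/{n}0.png',optics.camera(n)[:,:,::-1])
    i=optics.camera_info(n); print(n,i['mtx'],i['k1'],np.round(i['T'],4))
E
```

```text
0.0 [ 0.22863461 -0.47225766  0.23046672] [[ 9.00098413e-01  4.35686223e-01 -6.00999541e-04]
 [ 4.35686627e-01 -9.00097219e-01  1.46976883e-03]
 [ 9.94000180e-05 -1.58478406e-03 -9.99998739e-01]] [-0.34167215  0.03634342 -0.86935091]
scene [[476.01046093   0.         252.22009838]
 [  0.         476.01046093 199.44558419]
 [  0.           0.           1.        ]] -0.004959644858406524 [[ 0.7693 -0.3526  0.5328  1.0933]
 [ 0.6389  0.4161 -0.647  -0.568 ]
 [ 0.0064  0.8382  0.5454  0.6053]
 [ 0.      0.      0.      1.    ]]
side [[382.56457612   0.         260.53965807]
 [  0.         382.56457612 188.46122311]
 [  0.           0.           1.        ]] -0.07411066575976027 [[-0.884   0.2896 -0.3671  0.244 ]
 [-0.4675 -0.5346  0.704   0.6761]
 [ 0.0076  0.7939  0.608   0.63  ]
 [ 0.      0.      0.      1.    ]]
```

View pics/scene0.png

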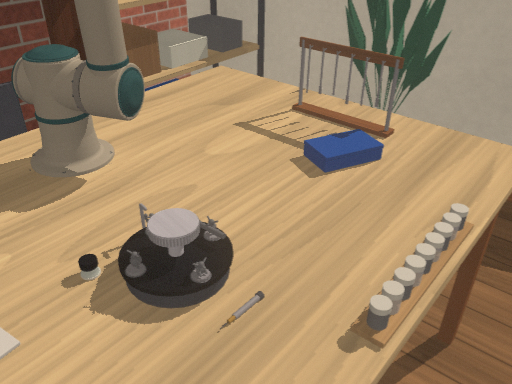

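View pics/side0.png

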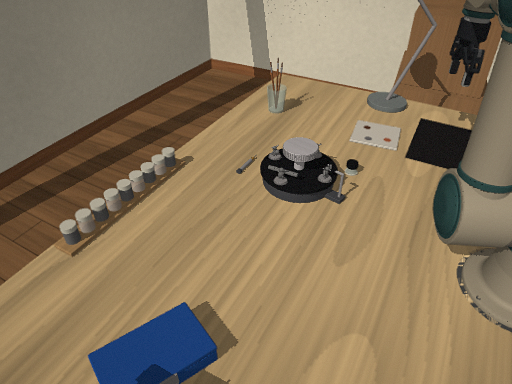

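```bash
cat > h.py <<'E'
import numpy as np,cv2
from workcell import optics
def ray(n,u,v):
    i=optics.camera_info(n);K=i['mtx'];T=i['T']
    p=cv2.undistortPoints(np.array([[[u,v]]],float),K,np.array([i['k1'],0,0,0.]))[0,0]
    return T[:3,3],T[:3,:3]@np.array([p[0],-p[1],-1])
def onz(n,u,v,z):
    o,d=ray(n,u,v);return o+d*(z-o[2])/d[2]
def proj(n,P):
    i=optics.camera_info(n);q=(np.asarray(P)-i['T'][:3,3])@i['T'][:3,:3]
    x,y=q[0]/-q[2],-q[1]/-q[2];f=1+i['k1']*(x*x+y*y);K=i['mtx']
    return K[0,0]*x*f+K[0,2],K[1,1]*y*f+K[1,2]
E
python3 - <<'E'
from h import *
print(onz('scene',173,223,.114),onz('side',301,148,.114))
a=cv2.imread('pics/scene0.png')[190:305,75:275];b=cv2.imread('pics/side0.png')[125:210,230:370]
a=cv2.resize(a,(800,460),interpolation=3)[:, :]; b=cv2.resize(b,(800,486),interpolation=3)
cv2.imwrite('pics/a.png',a);cv2.imwrite('pics/b.png',b)
E
```

```text
[ 0.55556918 -0.13336586  0.114     ] [ 0.54404654 -0.1231325   0.114     ]
```

View pics/a.png

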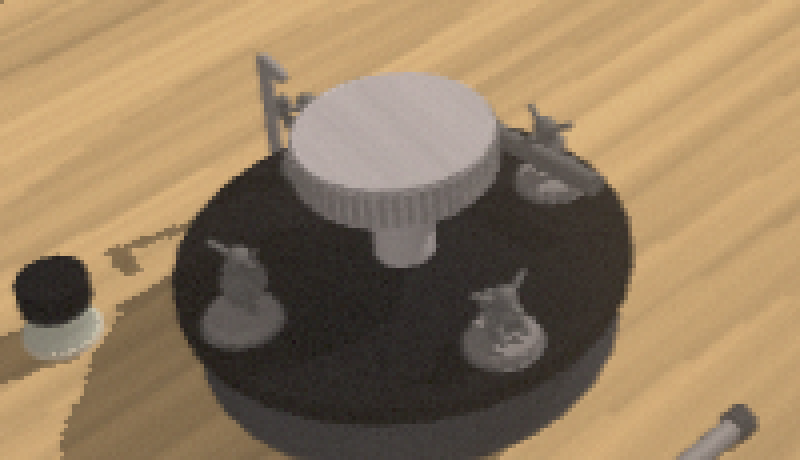

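View pics/b.png

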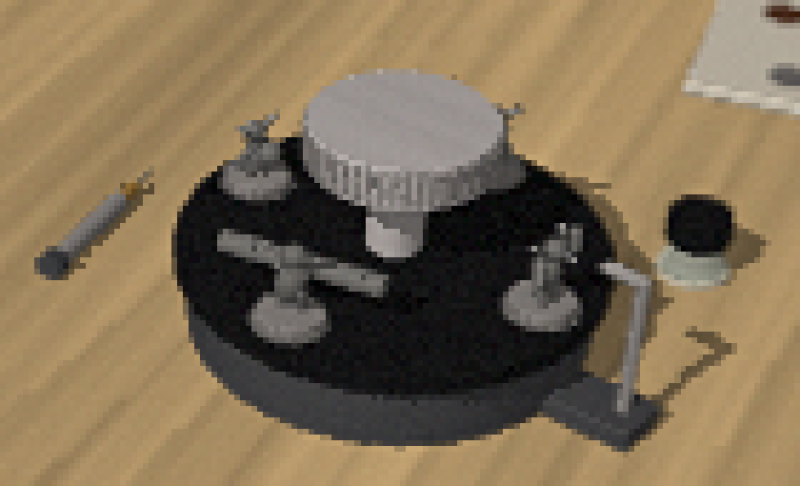

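The side crop shows the log carrier front-left at (290,270), the post front-right at (635,340), and the club goblin at the post. So the knob has to turn anticlockwise (+90°). The scene crop shows the knob top spanning x 290–499, y 72–190. Next I'll refine the axis position.

Run:
```python
from h import *
from scipy.optimize import least_squares as ls
def ctr(n,pts,s,o):
    P=np.array([onz(n,(u+.5)/s-.5+o[0],(v+.5)/s-.5+o[1],.114)[:2] for u,v in pts])
    r=ls(lambda c:np.hypot(*(P-c).T)-.045,P.mean(0));return r.x,r.fun*1e3
print(ctr('scene',[(289,137),(499,132),(400,72),(398,190),(320,96),(470,88)],4,(75,190)))
print(ctr('side',[(302,122),(507,124),(400,70),(405,172),(325,88),(475,85)],40/7,(230,125)))
# ray intersection of centres
c=[('scene',*proj('scene',[.555,-.133,.114])),]
for x in ([.555,-.131,.114],[.547,-.123,.114],[.551,-.127,.114]): print(x,proj('scene',x),proj('side',x))
```

```text
(array([ 0.55347421, -0.13100339]), array([ 0.61477611,  1.28790768,  0.17969451, -0.70025888, -0.10534556,
       -0.92769622]))
(array([ 0.55010347, -0.13473734]), array([ 2.75540839,  1.0916494 , -0.35051582,  0.49164294, -0.29349376,
        1.97879132]))
[0.555, -0.131, 0.114] (np.float64(173.78339226283197), np.float64(222.27500204262512)) (np.float64(298.3095045523529), np.float64(145.55895567958632))
[0.547, -0.123, 0.114] (np.float64(174.071253736152), np.float64(218.56482310812834)) (np.float64(299.92695632069393), np.float64(147.73585297231023))
[0.551, -0.127, 0.114] (np.float64(173.9281232599982), np.float64(220.4095232862791)) (np.float64(299.1147609945362), np.float64(146.64264712250306))
```

Emit:
arm_command(series=[[[0.3,-0.1,0],[0,0,0],0],[[0.6,-0.2,0],[0,0,0],0],[[0.6,-0.21,0],[0,0,0],0],[[0.6,-0.21,0],[0,0,0],0],[[0.6,-0.21,0],[0,0,0],0],[[0.6,-0.21,0],[0,0,0],0],[[0.6,-0.21,0],[0,0,0],0],[[0.6,-0.21,0],[0,0,0],0],[[0.6,-0.21,0],[0,0,0],0],[[0.6,-0.21,0],[0,0,0],0]])

```text
t: 0.93
tcp_pos: [0.4005, -0.3, 0.2312]
tcp_rot: [[0.9, 0.436, -0.0], [0.436, -0.9, 0.0], [0.0, -0.0, -1.0]]
contact_force: [0.5, 0.4, 0.4]
opening: 0.001
grasp_force: 0.0
```

Emit:
arm_command(series=[[[0.6,-0.21,0],[0,0,0],0],[[0.6,-0.21,0],[0,0,0],0],[[0.6,-0.21,0],[0,0,0],0],[[0.6,-0.21,0],[0,0,0],0],[[0.6,-0.21,0],[0,0,0],0],[[0.6,-0.21,0.2],[0,0,0],0],[[0.6,-0.21,0.3],[0,0,0],0],[[0.6,-0.21,0.4],[0,0,0],0],[[0.6,-0.21,0.4],[0,0,0],0],[[0.4,-0.13,0.2],[0,0,0],0]])

```text
t: 1.77
tcp_pos: [0.5734, -0.1251, 0.1686]
tcp_rot: [[0.899, 0.437, -0.003], [0.437, -0.899, 0.002], [-0.002, -0.003, -1.0]]
contact_force: [0.3, -0.4, -0.2]
opening: 0.003
grasp_force: 0.0
```

Emit:
arm_command(series=[[[0,0,0],[0,0,0],0],[[0,0,0],[0,0,0],0]])

```text
t: 1.93
tcp_pos: [0.5729, -0.1268, 0.1705]
tcp_rot: [[0.899, 0.437, -0.002], [0.437, -0.899, 0.0], [-0.002, -0.001, -1.0]]
contact_force: [-1.1, -1.4, -0.2]
opening: 0.002
grasp_force: 0.0
```

Run:
```python
from h import *
from workcell import env
s=env.sense();R=s['tcp_rot'];p=s['tcp_pos'];print(s['t'],p,np.round(R,4),s['contact_force'])
i=optics.camera_info('wrist');M=np.eye(4);M[:3,:3]=R;M[:3,3]=p
im=optics.camera('wrist');cv2.imwrite('pics/w.png',im[:,:,::-1])
T=M@i['tool_from_camera'];print(i['mtx'],i['k1'])
for P in([.552,-.133,.114],[.581,-.119,.114]):
    q=(np.array(P)-T[:3,3])@T[:3,:3];x,y=q[0]/-q[2],q[1]/q[2];f=1+i['k1']*(x*x+y*y);print(i['mtx'][0,0]*x*f+i['mtx'][0,2],i['mtx'][1,1]*y*f+i['mtx'][1,2])
```

```text
1.9333 [ 0.57292678 -0.12683815  0.17045902] [[ 8.993e-01  4.373e-01 -1.900e-03]
 [ 4.373e-01 -8.993e-01  4.000e-04]
 [-1.600e-03 -1.200e-03 -1.000e+00]] [-1.12230569 -1.41797206 -0.1873342 ]
[[274.2784094    0.         255.12923774]
 [  0.         274.2784094  192.30352566]
 [  0.           0.           1.        ]] -0.06109791148269931
249.11454513411175 236.78341886280612
248.96161663907176 199.5309378274746
```

View pics/w.png

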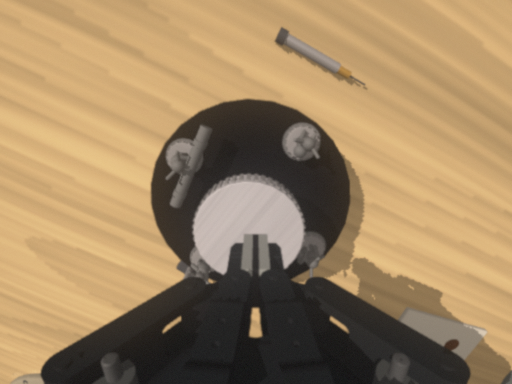

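The wrist view shows the knob centred near (249,234), within about 2 mm of my estimate. The log carrier is at upper left and the post at lower left, so anticlockwise is confirmed. Now descending to just above the knob.

Emit:
arm_command(series=[[[0.1,-0.03,0.25],[0,0,0],0],[[0.1,-0.03,0.3],[0,0,0],0],[[0.1,-0.04,0.3],[0,0,0],0],[[0,0,0.25],[0,0,0],0],[[0,0,0.15],[0,0,0],0],[[0,0,0],[0,0,0],0],[[0,0,0],[0,0,0],0]])

```text
t: 2.57
tcp_pos: [0.5819, -0.1194, 0.1208]
tcp_rot: [[0.9, 0.435, -0.001], [0.435, -0.9, 0.0], [-0.001, -0.0, -1.0]]
contact_force: [0.8, -0.4, 0.1]
opening: 0.004
grasp_force: 0.0
```

Emit:
arm_command(series=[[[0,0,0.05],[0,0,0],0],[[0,0,0.05],[0,0,0],0],[[0,0,0.05],[0,0,0],0],[[0,0,0],[0,0,0],0],[[0,0,0],[0,0,0],0]])

```text
t: 2.98
tcp_pos: [0.5821, -0.1193, 0.1153]
tcp_rot: [[0.9, 0.436, 0.0], [0.436, -0.9, -0.0], [-0.0, 0.0, -1.0]]
contact_force: [0.8, -0.0, 0.2]
opening: 0.002
grasp_force: 0.0
```

Emit:
arm_command(series=[[[0,0,0.025],[0,0,0],0],[[0,0,0.015],[0,0,0],0],[[0,0,0],[0,0,0],0],[[0,0,0],[0,0,0],0]])

```text
t: 3.32
tcp_pos: [0.5823, -0.1194, 0.1141]
tcp_rot: [[0.9, 0.436, 0.001], [0.436, -0.9, -0.0], [0.0, 0.001, -1.0]]
contact_force: [-0.1, -1.2, 2.1]
opening: -0.003
grasp_force: 1.1
```

Emit:
arm_command(series=[[[0,0,0.015],[0,0,0],0],[[0,0,0],[0,0,0],0],[[0,0,0],[0,0,0],0]])

```text
t: 3.57
tcp_pos: [0.5824, -0.1195, 0.114]
tcp_rot: [[0.9, 0.436, 0.001], [0.436, -0.9, -0.001], [0.001, 0.001, -1.0]]
contact_force: [-2.2, -0.6, 5.8]
opening: -0.002
grasp_force: 2.6
```

Emit:
arm_command(series=[[[0,-0.017,0.006],[0,0,-0.0145],0],[[0.001,-0.035,0],[0,0,-0.029],0],[[0.001,-0.035,0],[0,0,-0.029],0],[[0.001,-0.035,0],[0,0,-0.029],0],[[0.001,-0.035,0],[0,0,-0.029],0],[[0.001,-0.035,0],[0,0,-0.029],0],[[0.001,-0.035,0],[0,0,-0.029],0],[[0.001,-0.035,0],[0,0,-0.029],0]])

```text
t: 4.23
tcp_pos: [0.5775, -0.1107, 0.1141]
tcp_rot: [[0.711, 0.703, 0.003], [0.703, -0.711, -0.001], [0.002, 0.003, -1.0]]
contact_force: [2.1, -0.8, 3.8]
opening: -0.002
grasp_force: 2.1
```

Run:
```python
from h import *
from workcell import env
s=env.sense();print(s['t'],s['tcp_pos'],s['contact_force'])
b=optics.camera('side')[125:210,230:370,::-1];a=optics.camera('scene')[190:305,75:275,::-1]
cv2.imwrite('pics/c.png',np.vstack([cv2.resize(a,(500,288)),cv2.resize(b,(500,304))]))
```

```text
4.2333 [ 0.57747105 -0.11066836  0.11405433] [ 2.08457739 -0.76238087  3.77693234]
```

View pics/c.png

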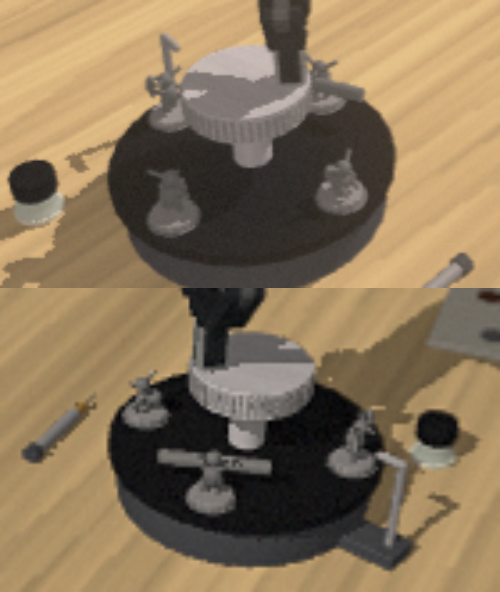

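The picture shows the platter turning with the finger: the log carrier has moved towards the post and all goblins are standing. The sweep continues with slightly more pressure.

Emit:
arm_command(series=[[[0.001,-0.035,0.012],[0,0,-0.029],0],[[0.001,-0.035,0],[0,0,-0.029],0],[[0.001,-0.035,0],[0,0,-0.029],0],[[0.001,-0.035,0],[0,0,-0.029],0],[[0.001,-0.035,0],[0,0,-0.029],0],[[0.001,-0.035,0],[0,0,-0.029],0],[[0.001,-0.035,0],[0,0,-0.029],0],[[0.001,-0.035,0],[0,0,-0.029],0]])

```text
t: 5.0
tcp_pos: [0.5692, -0.1033, 0.1141]
tcp_rot: [[0.43, 0.903, 0.004], [0.903, -0.43, 0.0], [0.002, 0.004, -1.0]]
contact_force: [2.4, 2.4, 7.4]
opening: -0.004
grasp_force: 3.5
```

Emit:
arm_command(series=[[[0.001,-0.035,0],[0,0,-0.029],0],[[0.001,-0.035,0],[0,0,-0.029],0],[[0.001,-0.035,0],[0,0,-0.029],0],[[0.001,-0.035,0],[0,0,-0.029],0],[[0.001,-0.035,0],[0,0,-0.029],0],[[0.001,-0.035,0],[0,0,-0.029],0],[[0.001,-0.035,0],[0,0,-0.029],0],[[0.001,-0.035,0],[0,0,-0.029],0]])

```text
t: 5.67
tcp_pos: [0.5584, -0.099, 0.114]
tcp_rot: [[0.096, 0.995, 0.004], [0.995, -0.096, 0.001], [0.002, 0.004, -1.0]]
contact_force: [1.4, 5.2, 8.2]
opening: 0.004
grasp_force: 4.1
```

Emit:
arm_command(series=[[[0.002,-0.035,-0.004],[0,0,-0.029],0],[[0.002,-0.035,0],[0,0,-0.029],0],[[0.002,-0.035,0],[0,0,-0.029],0],[[0.002,-0.035,0],[0,0,-0.029],0],[[0.002,-0.035,0],[0,0,-0.029],0],[[0.002,-0.035,0],[0,0,-0.029],0],[[0.001,-0.035,0],[0,0,-0.029],0],[[0.001,-0.035,0],[0,0,-0.029],0]])

```text
t: 6.33
tcp_pos: [0.5468, -0.0989, 0.114]
tcp_rot: [[-0.25, 0.968, 0.003], [0.968, 0.25, 0.002], [0.001, 0.003, -1.0]]
contact_force: [-0.5, 5.9, 9.5]
opening: 0.0
grasp_force: 4.4
```

Run:
```python
from h import *
from workcell import env
s=env.sense();p=s['tcp_pos']-[.553,-.132,0];print(p,np.hypot(*p[:2]),np.degrees(np.arctan2(p[1],p[0])),s['contact_force'])
b=optics.camera('side')[125:210,230:370,::-1];a=optics.camera('scene')[190:305,75:275,::-1]
cv2.imwrite('pics/d.png',np.vstack([cv2.resize(a,(500,288)),cv2.resize(b,(500,304))]))
```

```text
[-0.00615596  0.03310679  0.11402829] 0.03367425324399516 100.5334333433652 [-0.52243601  5.87561109  9.5156566 ]
```

View pics/d.png

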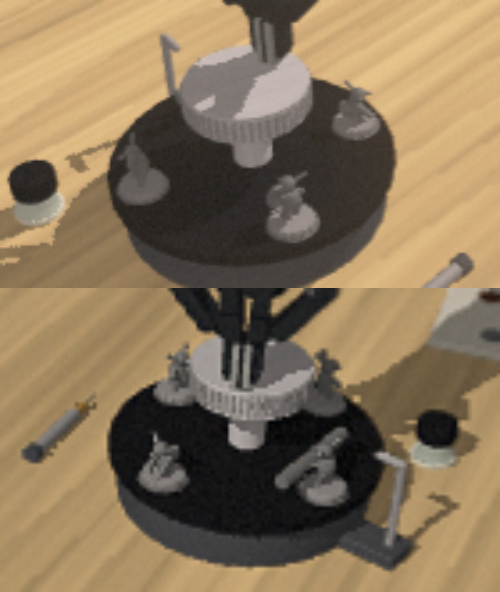

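Now about 75° round, with the goblins all standing. I'll finish the arc with slightly less pressure.

Emit:
arm_command(series=[[[0.002,-0.035,-0.008],[0,0,-0.029],0],[[0.002,-0.035,-0.004],[0,0,-0.029],0],[[0.002,-0.035,0],[0,0,-0.029],0],[[0.002,-0.035,0],[0,0,-0.029],0],[[0.001,-0.025,0],[0,0,-0.02],0],[[0,-0.01,0],[0,0,-0.01],0],[[0,0,0],[0,0,0],0],[[0,0,0],[0,0,0],0]])

```text
t: 7.1
tcp_pos: [0.5398, -0.1012, 0.114]
tcp_rot: [[-0.452, 0.892, 0.001], [0.892, 0.452, 0.001], [0.001, 0.002, -1.0]]
contact_force: [-2.3, 4.7, 6.9]
opening: 0.002
grasp_force: 3.7
```

Emit:
arm_command(series=[[[0,0,-0.01],[0,0,0],0],[[0,0,-0.01],[0,0,0],0],[[0,0,-0.01],[0,0,0],0],[[0,0,-0.05],[0,0,0],0],[[0,0,-0.3],[0,0,0],0],[[0,0,-0.6],[0,0,0],0],[[0,0,-0.6],[0,0,0],0],[[0,0,-0.4],[0,0,0],0],[[0,0,0],[0,0,0],0],[[0,0,0],[0,0,0],0]])

```text
t: 7.93
tcp_pos: [0.5397, -0.1024, 0.1933]
tcp_rot: [[-0.452, 0.892, 0.002], [0.892, 0.452, -0.001], [-0.002, 0.001, -1.0]]
contact_force: [-0.3, 0.2, -0.5]
opening: -0.002
grasp_force: 0.0
```

Run:
```python
from h import *
from workcell import env
s=env.sense();print(s['t'],s['tcp_pos'],s['contact_force'])
b=optics.camera('side')[125:210,230:370,::-1];a=optics.camera('scene')[190:305,75:275,::-1]
cv2.imwrite('pics/e.png',np.vstack([cv2.resize(a,(500,288)),cv2.resize(b,(500,304))]))
```

```text
7.9333 [ 0.53972907 -0.10236759  0.19333375] [-0.25078557  0.15521709 -0.52460767]
```

View pics/e.png

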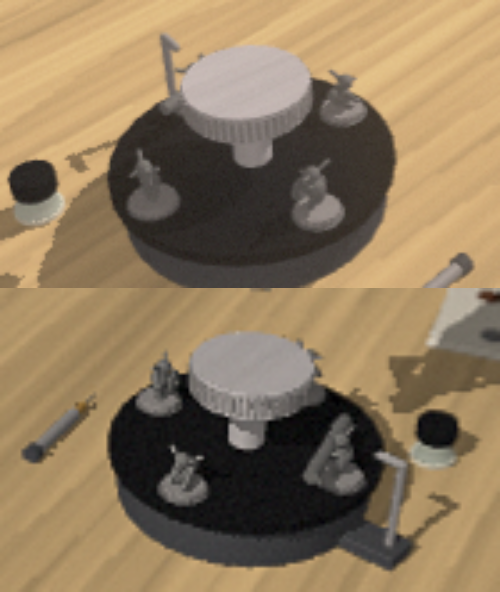

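The log carrier now stands at the post, and the caps sit where caps stood at the start (e.g. scene crop (153,201), side crop (184,487)). I'll check that it has settled before handing in.

Emit:
arm_command(series=[[[0,0,0],[0,0,0],0],[[0,0,0],[0,0,0],0],[[0,0,0],[0,0,0],0],[[0,0,0],[0,0,0],0],[[0,0,0],[0,0,0],0],[[0,0,0],[0,0,0],0]])

```text
t: 8.53
tcp_pos: [0.5394, -0.1021, 0.1921]
tcp_rot: [[-0.452, 0.892, -0.0], [0.892, 0.452, -0.0], [0.0, -0.0, -1.0]]
contact_force: [0.5, -0.3, 0.2]
opening: -0.002
grasp_force: 0.0
```

Run:
```python
from h import *
a=optics.camera('scene')[190:305,75:275,::-1];b=optics.camera('side')[125:210,230:370,::-1]
b0=cv2.imread('pics/side0.png')[125:210,230:370]
e=cv2.imread('pics/e.png')
d=cv2.absdiff(cv2.resize(b,(500,304)),e[288:]).max(2);print('moved px since last',(d>40).sum())
cv2.imwrite('pics/f.png',np.hstack([cv2.resize(x,(400,243),interpolation=3) for x in(b0,b)]))
```

```text
moved px since last 62
```

View pics/f.png

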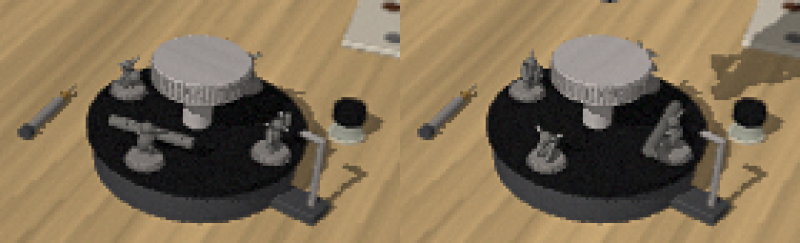

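Before and after, the caps coincide: (270,153) against (271,153), and (145,160) against (147,160). The turntable is seated in the detent and nothing else has moved.

```bash
python3 -c "
from workcell import order
print(order.job_done())"
```

```text
the job is handed in; nothing more can be done
None
```

I turned the knob a quarter turn anticlockwise into its next detent: the log-carrying goblin stands at the index post, all four goblins are still standing, the fingertip is off the knob, and the job was handed in at about 8.6 s.

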